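Gauge tweezers over the film gate

ROBOT

A 6-joint arm with a two-finger parallel gripper is mounted at the origin on the work surface. World frame = base frame: x ahead of the robot, y to its left, z up, the work surface at z = 0. Lengths are in m, angles in degrees, forces in N, time in s.
With the tool pointing down it reaches from about 0.25 to 0.725 m from the base axis. Payload 9.7 kg.
Tool frame: the origin (TCP) lies at the very end of the fingers, on their centre line; the grasp point (between the pads) lies 19 mm behind it; z points along the fingers, y is the direction in which the jaws open and shut (so a half turn about z gives the same grasp; the last joint's range is limited). The gripper opens to 85 mm and grips with 20 to 120 N. Pads are 22 mm wide; open, the fingers measure 114 mm over their backs; the gripper's body (76 mm by 85 mm) begins 54 mm behind the grasp point. The pads swing forward as they close: fully open they stand 13 mm farther back than shut.
Start: joints at [75.86, 4.979, 10.078, 95.1, 0, 90], TCP at [0.134, 0.533, 0.231] pointing down, gripper open.
Joint ranges: [-179.16, 179.16], [-48.56, 103.87], [-65.8, 70.77], [-126.05, 130.52], [-82.76, 87.17], [-180, 180]. Speed limits (degrees/s): [127.2, 127.2, 147.25, 180, 180, 180].

INTERFACE

Orientations are given as [roll, pitch, yaw] about the fixed x, y, z axes, in that order (R = Rz(yaw) Ry(pitch) Rx(roll)).
In Python, from workcell import bot gives the robot as it stands.
- The arm moves only by the shell command python3 -m pendant 'ROWS' [FORCE]. ROWS is JSON, a list that holds one entry, the list of rows, each a list of 7 numbers: the shift along the tool's x, y, z in cm, then the turn, a rotation vector about the tool's x, y, z in rad, then the opening in per cent of the stroke, from 0 (shut) to 100 (fully open). In form: [[[dx, dy, dz, ax, ay, az, gripper], ...]]. A call has 1 to 5 rows; each row shifts and turns the pose as measured when the row begins, along the tool's axes as they then stand; what a row does not reach is not made up. A row lasts 1/12 s, in which the tool goes at most 41.7 mm and 7.16 degrees, less where a joint would pass 70% of its speed; a pose out of reach is approached as far as the arm can. A call with a gripper value outside its range is refused whole. The fingers move at their own pace and stop on an object; FORCE is the grip in N (left out, the last holds). Time passes only in rows, so rows that do not move let the fingers close. It gives the time, the measured TCP pose, the force and the opening at its end, in the units of the state.
- bot.get_obs(): the state, without advancing time (a new reading comes with each control period).
- bot.camera(name): name is "scene" or "top" or "wrist"; returns the picture (384x512x3 uint8, red, green, blue); there is no depth.
- bot.get_calibration(name): a dict with "intrinsics" (3x3 intrinsics, pixels), "pose" (4x4, takes a point from camera to world coordinates); the wrist camera has in their place "T_tool_cam" (4x4, takes a point from camera to tool coordinates, whose origin is the TCP and whose axes are the flange's). Camera axes: x right, y down, z forward; pixel columns grow to the right and rows downward; lengths in m; the calibration is good to about 2 mm. A picture is of the moment at which its call begins: read the wrist's pose just before it. get_calibration takes no time and is no camera call.
- bot.job_done(): hands the job in, once; it reports no verdict.
Trained networks look in the newest picture that a camera, given by its name, has taken for a name from the list of things; names that differ only in an ending like _2 or _b are one class to them, and where a whole thing is asked for, a point or a joint stands for the part that bears it (a point fixed in the world has none). Each returns a list of dicts, best first, with "confidence" (0 to 1); they miss things now and then, are a little off and sometimes report something else, mostly with a low value. They report only what shows in the picture. A call takes as long as a camera call. They do not tell look-alikes from the thing itself.
- bot.masks_of(camera, thing): "pixels" (384x512 bool, what is visible of it) and "extent" ([left, top, right, bottom] in pixels, round what is visible of it).
- bot.mark_of(camera, thing): "uv" ([column, row] in pixels: a listed point, or the origin of a listed thing).
The state is a dict: "time": time; "q": joint angles; "qd": joint speeds; "joint_efforts": joint torques, N m; "ee_pos": TCP position; "tcp_rot": TCP orientation; "wrist_force": force on the tool from outside, world axes, zero at the start; "torque": the same for the moment, N m; "opening": finger opening in m.
Only numpy, scipy, OpenCV 4.12 (cv2) and the standard library are available. Lean on these libraries where they do the work, as an engineer would, in place of code of your own. Each camera call takes 0.05 s, during which the arm holds its last target. There are 200 camera calls.

TASK

Lay the blue mask plate squarely on the silver one on the light gate and let go. Then lift the gauge tweezers off their stand by the blue finger pads and hold them with the red pointer in the green band of the scale (tip gap 16 mm), tips just above the window of the stacked plates, blades along the plates' long side, touching nothing. Finish while still holding them there steadily; leave the canister, reel and loupe alone.

Things in the scene. Friction and masses are not known exactly. Their poses are not given: they have to be found in the camera images.
- gate: Fixed olive light gate, a box 150 x 120 x 30 mm (x, y, z) with a black top and a chrome bar and black knob on its -x side. A silver mask plate 60 x 50 x 8 mm with a lit window 22 x 16 mm is fixed in the middle of its top, long side along x. Origin: centre of the underside, on the table.
- gate_seat (a point): Centre of the upper face of the fixed silver mask plate, over its window, 38 mm above the table; the blue plate must lie here. x along the plate's long side, z up.
- mask: Loose blue mask plate, 60 x 50 x 8 mm (x, y, z), with a window 22 x 16 mm through its middle, about 60 g; it lies flat on a grey mat 130 x 120 x 4 mm that is fixed to the table to one side of the gate. Origin: centre of its underside. Grip it across the 50 mm (along y).
- stand: Fixed tweezers stand on the other side of the gate: black foot 150 x 70 x 8 mm, two grey rests, tops 40 mm above the table: the rear one (20 mm long, 30 wide, centred at x = -67 mm) under the spine, the front one (8 long, 66 wide, at x = +53 mm) near the tips; fingers may reach down between them. Origin: on its underside.
- tweezers: Loose steel gauge tweezers, 158 mm long, about 60 g, lying on the stand's rests, tips to +x. Origin: on the hinge axis at the spine, on the blades' underside (z up); x is the middle line WHEN OPEN. The frame belongs to the left (+y) blade: squeezed, the middle line turns by half the closing angle towards +y. Blades are 3 mm thick and 8 mm high (z = 0 to 8 mm).
- tweezers_grip (a point): Midway between the blue finger pads of the open tweezers, 94 mm ahead of their origin, 4 mm up; squeeze here along y. Axes as, and moving with, tweezers. The pads, on the outsides of the blades, are 26 mm long, 16 mm high (z = -4 to 12 mm of the tweezers). Over their outer faces it is 38 mm when open, 23 mm at the 16 mm gap, where the faces are parallel.
- right_blade (a joint): Closing angle: 0 free and open (tip gap 40 mm), growing when squeezed; tip gap in mm = 40 - 149 x angle, so 0.161 rad is the 16 mm mark, 0.267 is shut. Sprung open: at the pads it takes about 1.3 N at first, 4.7 N at the mark, 7 N shut, so a gripper that just closes shuts them fully.
- tip_left (a point): Inner face of the left (+y) blade's tip, mid height, 150 mm from the hinge. A white arc scale with a green band is fixed to this blade and reaches across on top, 120 mm from the hinge.
- tip_right (a point): Inner face of the right (-y) blade's tip, mid height, 150 mm from the hinge. A red line on top of this blade, 120 mm from the hinge, points on the scale; it is within the green band at a tip gap of 13 to 19 mm.
- canister: Bystander: black film canister, 35 mm diameter, 52 mm high, origin at the centre of its underside.
- reel: Bystander: grey film reel lying flat, 72 mm diameter, 13 mm high, origin at the centre of its underside.
- loupe: Bystander: black loupe with a clear foot, 48 mm diameter, 38 mm high, origin at the centre of its underside.
Not all that is in view belongs to the job. Of the things shaped like the mask, the blue one is meant.

How it is judged:
By the outcome, as a careful person would: the job done as asked, in the order asked, and still so for the second after the job is handed in, while the arm keeps its last pose, push and grip.
It also fails if it takes over 54 s, if anything falls off the work surface, if the arm or the gripper's body presses on something with over 40 N, if the wrist force passes 120 N, or if a joint passes its speed limit or range.

## Working session

There is one attempt and no reset: what is moved stays moved. The work goes in short steps, Python scripts to look and compute and a shell command to move; the robot and the scene stay as the last step left them, time stands still between calls to the robot, and variables do not carry over. Pictures are saved under pics/ and viewed, about 8 in all and at most 12, crops included, and the job is handed in when it is done.

```bash
ls; mkdir -p pics; cat > h.py <<'E'
import numpy as np, cv2
from scipy.spatial.transform import Rotation as R
from workcell import bot
def save(name,img,k=1):
    if k!=1: img=cv2.resize(img,None,fx=k,fy=k,interpolation=cv2.INTER_CUBIC)
    cv2.imwrite('pics/'+name,img[:,:,::-1])
def tool():
    o=bot.get_obs(); T=np.eye(4); T[:3,3]=o['ee_pos']; T[:3,:3]=R.from_euler('xyz',o['tcp_rot'],degrees=True).as_matrix(); return T
def campose(n):
    c=bot.get_calibration(n); return np.array(c['intrinsics']), (tool()@np.array(c['T_tool_cam']) if n=='wrist' else np.array(c['pose']))
def onplane(n,uv,z,KP=None):
    K,P=KP or campose(n); uv=np.atleast_2d(np.array(uv,float))
    d=(P[:3,:3]@np.linalg.inv(K)@np.c_[uv,np.ones(len(uv))].T).T
    return P[:3,3]+d*((z-P[2,3])/d[:,2:])
def proj(n,X,KP=None):
    K,P=KP or campose(n); X=np.atleast_2d(X); c=(X-P[:3,3])@P[:3,:3]; p=c@K.T; return p[:,:2]/p[:,2:]
def delta(pos,rpy):
    "target pose -> tool-frame shift cm and rotvec"
    T=tool(); Rt=R.from_euler('xyz',rpy,degrees=True).as_matrix()
    return T[:3,:3].T@(np.array(pos)-T[:3,3])*100, R.from_matrix(T[:3,:3].T@Rt).as_rotvec()
E
python3 - <<'E'
from h import *
np.set_printoptions(precision=4,suppress=True)
print(bot.get_obs())
a=bot.camera('top'); 
print(campose('top')); print(campose('scene')[1])
for t,z in [('gate',.0),('gate_seat',.038),('mask',.004),('stand',0),('tweezers',.04),('tweezers_grip',.044),('tip_left',.044),('tip_right',.044),('canister',0),('reel',0),('loupe',0)]:
    for m in bot.mark_of('top',t)[:3]: print(t,np.round(m['confidence'],2),np.round(m['uv'],1),onplane('top',m['uv'],z)[0])
b=bot.camera('scene'); save('top1.png',a,1.5); save('scene1.png',b,1.5)
E
```

```text
pics
{'time': 0.0, 'q': array([75.8595,  5.0097, 10.0348, 95.0991, -0.0003, 89.9974]), 'qd': array([-0.0216, -0.0942,  0.0423, -0.0546,  0.0059,  0.0543]), 'joint_efforts': array([ -0.002 , -52.0379,  46.4809,   0.016 ,   0.    ,   0.    ]), 'ee_pos': array([0.1343, 0.5331, 0.2306]), 'tcp_rot': array([-179.9261,    0.0003,  165.8621]), 'wrist_force': array([-0.2545, -0.5017, -0.0617]), 'torque': array([ 0.0208, -0.0381,  0.006 ]), 'opening': 0.08557056760498145}
(array([[382.619 ,   0.    , 260.695 ],
       [  0.    , 382.619 , 190.6903],
       [  0.    ,   0.    ,   1.    ]]), array([[-0.0229, -0.9888,  0.1477,  0.4242],
       [-0.9997,  0.0208, -0.016 ,  0.0035],
       [ 0.0128, -0.148 , -0.9889,  0.951 ],
       [ 0.    ,  0.    ,  0.    ,  1.    ]]))
[[-0.3935  0.5745 -0.7177  1.2134]
 [ 0.9193  0.2473 -0.3061  0.2555]
 [ 0.0017 -0.7803 -0.6255  0.6089]
 [ 0.      0.      0.      1.    ]]
gate 0.94 [259.1 190.1] [ 0.5678 -0.0079  0.    ]
gate 0.21 [164.7 131. ] [0.7262 0.2307 0.    ]
gate_seat 0.84 [259.2 189.8] [ 0.5628 -0.0077  0.038 ]
mask 0.96 [123.6 159.9] [0.6514 0.332  0.004 ]
mask 0.93 [142.3 214.5] [0.5123 0.2819 0.004 ]
mask 0.93 [198.6 166.4] [0.6308 0.1433 0.004 ]
stand 0.68 [367.7 205.4] [ 0.5233 -0.2794  0.    ]
stand 0.28 [142.4 215.3] [0.5107 0.2828 0.    ]
tweezers 0.63 [369.5 238.2] [ 0.4409 -0.2667  0.04  ]
tweezers_grip 0.76 [373.1 202.7] [ 0.5249 -0.2797  0.044 ]
tip_left 0.58 [373.5 175.6] [ 0.5908 -0.2851  0.044 ]
tip_right 0.5 [390.2 183.8] [ 0.5699 -0.3242  0.044 ]
canister 0.62 [356.4 129.2] [ 0.7216 -0.2629  0.    ]
reel 0.69 [243.1 118.2] [0.7566 0.0292 0.    ]
loupe 0.79 [164.5 132.3] [0.7227 0.2312 0.    ]
loupe 0.45 [144.6 213.5] [0.5151 0.2774 0.    ]
```

View pics/top1.png

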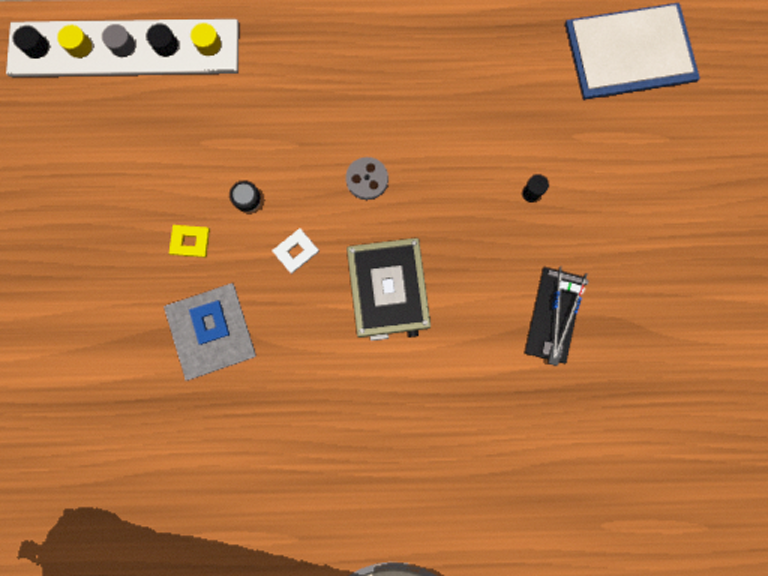

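View pics/scene1.png

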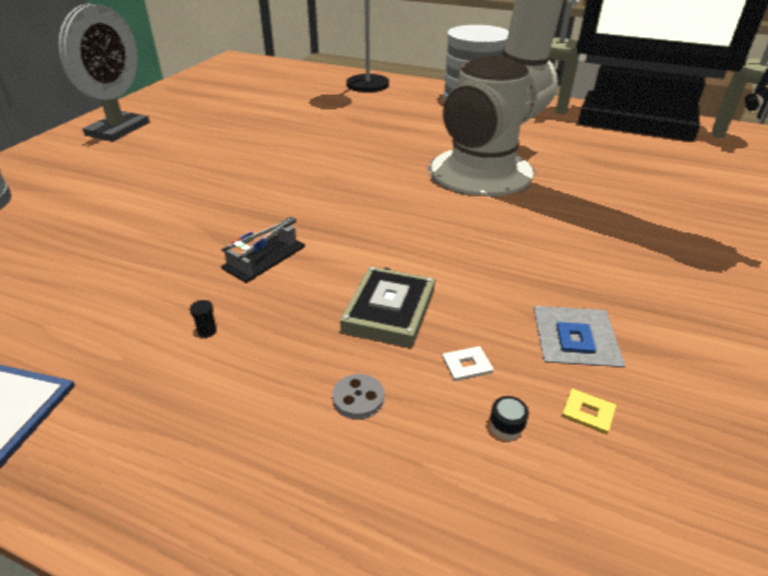

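Candidates for the mask in the top picture (512-wide pixels): blue plate (142,214) on the grey mat, white plate (198,166), yellow plate (125,160), plus the silver fixed plate on the gate (259,190). I choose the blue one. Next I measure the orientations.

```bash
cat >> h.py <<'E'
np.set_printoptions(precision=4,suppress=True)
def rect(n,mask,z,KP=None):
    "min-area rect of a pixel mask rectified onto plane z: centre, sizes, long-axis yaw"
    cs,_=cv2.findContours(mask.astype(np.uint8),cv2.RETR_EXTERNAL,cv2.CHAIN_APPROX_NONE)
    c=max(cs,key=cv2.contourArea)[:,0]
    X=onplane(n,c,z,KP)[:,:2]
    (cx,cy),(w,h),a=cv2.minAreaRect((X*1000).astype(np.float32))
    if w<h: w,h,a=h,w,a+90
    return np.array([cx,cy])/1000,(w,h),(a+90)%180-90
E
python3 - <<'E'
from h import *
a=bot.camera('top'); KP=campose('top')
hsv=cv2.cvtColor(a,cv2.COLOR_RGB2HSV)
box=np.zeros(a.shape[:2],bool); box[185:245,105:175]=1
blue=cv2.inRange(hsv,(100,120,60),(130,255,255)).astype(bool)&box
print('mask',rect('top',blue,.012,KP))
for t,z in [('mask',.012),('gate',.03),('stand',.008)]:
    for m in bot.masks_of('top',t)[:4]: print(t,m['confidence'],m['extent'],rect('top',m['pixels'],z,KP))
print(bot.get_calibration('wrist'))
save('c1.png',np.hstack([cv2.resize(a[y:y+80,x:x+80],(400,400),interpolation=cv2.INTER_CUBIC) for x,y in [(102,174),(330,165)]]))
print(delta([.512,.282,.2],[180,0,0]))
E
```

```text
mask (array([0.5119, 0.2873]), (60.60802459716797, 50.76661682128906), 17.2147159576416)
mask 0.84 [183.4, 153.9, 213.4, 183.0] (array([0.6283, 0.1474]), (58.41133499145508, 52.2691650390625), -52.1639404296875)
mask 0.76 [113.1, 148.9, 140.8, 173.1] (array([0.6481, 0.3229]), (64.36488342285156, 52.1960563659668), 84.40937805175781)
mask 0.63 [127.9, 202.3, 151.4, 227.6] (array([0.5132, 0.2876]), (61.38910675048828, 51.08776092529297), 16.117586135864258)
gate 0.74 [231.8, 158.3, 286.4, 225.7] (array([ 0.5583, -0.0053]), (158.64125061035156, 119.94481658935547), 5.341449737548828)
stand 0.57 [347.8, 177.1, 391.3, 242.0] (array([ 0.5125, -0.2797]), (149.07505798339844, 72.28588104248047), -16.574417114257812)
stand 0.51 [367.7, 178.4, 391.4, 245.8] (array([ 0.5047, -0.2906]), (152.35040283203125, 47.45602798461914), -18.36846160888672)
{'intrinsics': array([[303.5361,   0.    , 252.8529],
       [  0.    , 303.5361, 188.8243],
       [  0.    ,   0.    ,   1.    ]]), 'T_tool_cam': array([[-0.0001, -0.964 , -0.2661,  0.068 ],
       [ 1.    , -0.0002,  0.0007, -0.0004],
       [-0.0007, -0.2661,  0.964 , -0.1439],
       [ 0.    ,  0.    ,  0.    ,  1.    ]])}
(array([-42.759 , -15.1474,   3.1305]), array([ 0.    , -0.0001,  2.8948]))
```

View pics/c1.png

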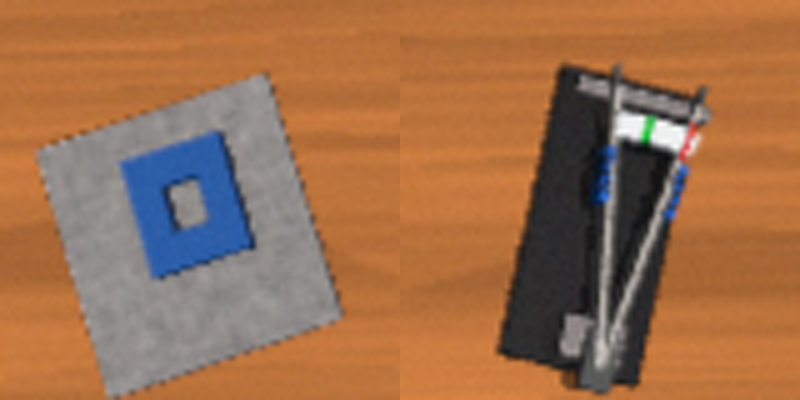

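The crop confirms that the blue plate, with its window, lies on the grey mat, yaw about 17°. The tweezers lie open on the stand, tips away from the robot, with the scale near the tips. Next I move over the mask.

```bash
python3 -m pendant '[[[-3.55,-1.22,0.67,0,0,0,100],[-3.55,-1.22,0.67,0,0,0,100],[-3.55,-1.22,0.67,0,0,0,100],[-3.55,-1.22,0.67,0,0,0,100],[-3.55,-1.22,0.67,0,0,0,100]]]' 40
python3 -m pendant '[[[-3.55,-1.22,0.67,0,0,0,100],[-3.55,-1.22,0.67,0,0,0,100],[-3.55,-1.22,0.67,0,0,0,100],[-3.55,-1.22,0.67,0,0,0,100],[-3.55,-1.22,0.67,0,0,0,100]]]'
python3 -m pendant '[[[0,0,0,0,0,-0.11,100],[0,0,0,0,0,-0.11,100],[0,0,0,0,0,-0.11,100],[0,0,0,0,0,-0.11,100],[0,0,0,0,0,-0.11,100]]]'
python3 - <<'E'
from h import *
print(bot.get_obs()['q']); print(delta([.512,.287,.13],[180,0,197]))
E
```

```text
time: 1.27
ee_pos: [0.2917, 0.432, 0.1971]
tcp_rot: [179.8, -0.1, 166.5]
wrist_force: [-0.5, 0.9, -0.3]
opening: 0.0853
time: 1.68
ee_pos: [0.4569, 0.3251, 0.1626]
tcp_rot: [179.7, 0.0, 166.6]
wrist_force: [0.1, 1.4, 1.2]
opening: 0.0854
time: 2.1
ee_pos: [0.4637, 0.3178, 0.1591]
tcp_rot: [179.9, 0.0, -161.4]
wrist_force: [-0.4, 0.1, -0.7]
opening: 0.0853
[34.3632  5.7158  2.8801 87.1139  0.1159 15.7812]
(array([-3.5934, -4.4624,  2.9015]), array([0.0022, 0.0003, 0.0276]))
```

```bash
python3 -m pendant '[[[-1.8,-2.3,1.4,0,0,0.028,100],[-1.8,-2.2,1.4,0,0,0,100],[0,0,0,0,0,0,100]]]'
cat >> h.py <<'E'
def look(n):
    T=campose(n); return bot.camera(n),T
def seg(a,lo,hi,near=None):
    m=cv2.inRange(cv2.cvtColor(a,cv2.COLOR_RGB2HSV),lo,hi)
    k,l,s,c=cv2.connectedComponentsWithStats(m); i=1+np.argmax(s[1:,4]); return l==i
E
python3 - <<'E'
from h import *
a,KP=look('wrist'); m=seg(a,(100,120,50),(130,255,255))
print(bot.get_obs()['ee_pos'],m.sum()); r=rect('wrist',m,.012,KP); print(r)
w=cv2.findContours(m.astype(np.uint8),cv2.RETR_CCOMP,cv2.CHAIN_APPROX_NONE); 
for mm in bot.mark_of('wrist','mask'): print(mm, onplane('wrist',mm['uv'],.004,KP))
print(delta([*r[0],.08],[180,0,180+r[2]]))
save('w1.png',a)
E
```

```text
time: 2.35
ee_pos: [0.5134, 0.2863, 0.1313]
tcp_rot: [179.8, 0.2, -162.4]
wrist_force: [-0.2, 0.2, -0.2]
opening: 0.0854
[0.5123 0.2872 0.1324] 3014
(array([0.5097, 0.2887]), (59.81151580810547, 49.23465347290039), 17.246337890625)
{'uv': [251.3, 310.9], 'confidence': 0.89} [[0.6469 0.3274 0.004 ]]
{'uv': [252.3, 178.0], 'confidence': 0.86} [[0.5105 0.2854 0.004 ]]
{'uv': [85.9, 247.5], 'confidence': 0.8} [[0.626  0.1513 0.004 ]]
(array([0.1849, 0.1091, 5.3388]), array([0.0043, 0.0037, 0.0055]))
```

View pics/w1.png

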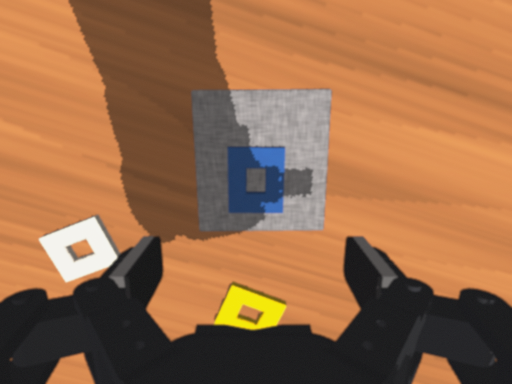

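The picture shows the blue plate at (256,180) on the mat, straight in the view, with white (80,248) and yellow (250,312) to the side. I descend in steps and check before closing.

```bash
python3 -m pendant '[[[0.08,0,2.8,0.004,0.003,0.005,90],[0,0,2.8,0,0,0,80],[0,0,2.8,0,0,0,80],[0,0,1.5,0,0,0,80],[0,0,0.8,0,0,0,80]]]'
python3 - <<'E'
from h import *
print(delta([.511,.288,.0035],[180,0,197.2]))
E
```

```text
time: 2.87
ee_pos: [0.5116, 0.2919, 0.0295]
tcp_rot: [179.8, 0.6, -162.7]
wrist_force: [0.7, 0.1, 0.4]
opening: 0.0682
(array([ 0.2028, -0.3625,  2.5939]), array([0.0033, 0.0105, 0.0024]))
```

```bash
python3 -m pendant '[[[0.2,-0.36,1.2,0.003,0.01,0.002,75],[0,0,0.9,0,0,0,75],[0,0,0,0,0,0,75]]]'
python3 - <<'E'
from h import *
print(delta([.511,.288,.0035],[180,0,197.2]))
a,KP=look('wrist'); m=seg(a,(100,120,50),(130,255,255)); print(rect('wrist',m,.012,KP),bot.get_obs()['ee_pos'])
E
```

```text
time: 3.12
ee_pos: [0.5095, 0.2887, 0.0071]
tcp_rot: [180.0, -0.1, -162.7]
wrist_force: [0.3, 0.7, 0.6]
opening: 0.0643
(array([-0.1207, -0.1101,  0.3642]), array([ 0.0002, -0.001 ,  0.0019]))
(array([0.5097, 0.2882]), (61.268653869628906, 49.85601806640625), 17.261991500854492) [0.5098 0.2888 0.0081]
```

```bash
python3 -m pendant '[[[0,-0.05,0.4,0,0,0,75],[0,0,0,0,0,0,50],[0,0,0,0,0,0,40],[0,0,0,0,0,0,40],[0,0,0,0,0,0,40]]]' 40
python3 -m pendant '[[[0,0,0,0,0,0,40],[0,0,-1,0,0,0,40],[0,0,-2,0,0,0,40],[0,0,-2,0,0,0,40],[0,0,0,0,0,0,40]]]'
python3 - <<'E'
from h import *
o=bot.get_obs();print(o['ee_pos'],o['tcp_rot'],o['opening'])
a,KP=look('wrist'); m=seg(a,(100,120,50),(130,255,255))
z=o['ee_pos'][2]-.0037+.008+.004; print(rect('wrist',m,z,KP))
save('w2.png',a)
E
```

```text
time: 3.58
ee_pos: [0.5119, 0.2895, 0.0075]
tcp_rot: [179.9, 0.3, -162.7]
wrist_force: [0.1, 0.3, -0.5]
opening: 0.0481
time: 4.0
ee_pos: [0.5111, 0.2888, 0.0604]
tcp_rot: [179.9, 0.2, -162.7]
wrist_force: [-0.3, 0.6, 0.3]
opening: 0.0478
[0.5111 0.2888 0.0604] [ 179.9342    0.1835 -162.7108] 0.04782878299648089
(array([0.5079, 0.288 ]), (59.521488189697266, 49.16422653198242), 17.204023361206055)
```

View pics/w2.png

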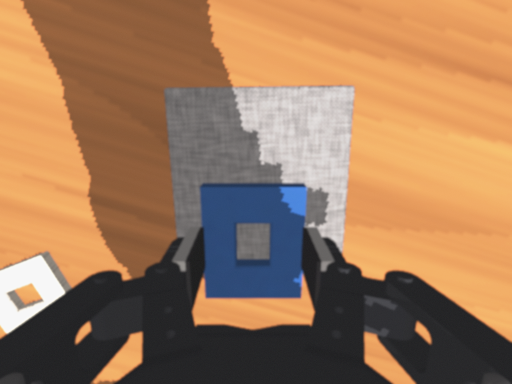

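The picture shows the blue plate at (253,240), held square between the fingers. I carry it to beyond the gate, so that the silver plate is visible above it in the wrist picture.

```bash
python3 -m pendant '[[[0,0,-3.5,0,0,0,40],[0,-1,-3,0,0,0,40],[-0.2,-3.5,-0.5,0,0,0,40],[-0.2,-3.5,0,0,0,0,40],[-0.2,-3.5,0,0,0,0,40]]]'
python3 -m pendant '[[[-0.2,-3.5,0,0,0,0,40],[-0.2,-3.5,0,0,0,0,40],[-0.2,-3.5,0,0,0,0,40],[-0.2,-3.5,0,0,0,0,40],[-0.2,-3.5,0,0,0,0.115,40]]]'
python3 - <<'E'
from h import *
print(delta([.62,-.007,.135],[180,0,184]),bot.get_obs()['ee_pos'])
E
```

```text
time: 4.47
ee_pos: [0.5486, 0.1822, 0.1287]
tcp_rot: [179.9, -0.1, -162.2]
wrist_force: [-0.1, 0.3, -1.6]
opening: 0.0483
time: 4.88
ee_pos: [0.6128, 0.011, 0.1264]
tcp_rot: [179.9, -0.2, -168.5]
wrist_force: [-0.1, 0.8, -0.8]
opening: 0.0481
(array([-0.3421, -1.9016, -0.8641]), array([ 0.0008, -0.0032,  0.1302])) [0.6128 0.011  0.1264]
```

```bash
python3 -m pendant '[[[-0.3,-1.9,-0.9,0,0,0.12,40],[0,0,0,0,0,0,40],[0,0,0,0,0,0,40]]]'
python3 - <<'E'
from h import *
o=bot.get_obs(); a,KP=look('wrist'); print(o['ee_pos'],o['tcp_rot'])
hsv=cv2.cvtColor(a,cv2.COLOR_RGB2HSV)
m=seg(a,(100,120,30),(130,255,255)); print('blue',rect('wrist',m,o['ee_pos'][2]+.0055,KP))
for t,z in (('gate_seat',.038),('gate',0)):
  for k in bot.mark_of('wrist',t)[:2]: print(t,k,onplane('wrist',k['uv'],z,KP))
save('w3.png',a,1.5)
E
```

```text
time: 5.13
ee_pos: [0.6204, -0.0151, 0.1321]
tcp_rot: [-180.0, -0.4, -176.4]
wrist_force: [-0.0, 0.9, -0.8]
opening: 0.0479
[ 0.6204 -0.0151  0.1321] [-179.9793   -0.399  -176.4398]
blue (array([ 0.6185, -0.015 ]), (61.696876525878906, 50.357852935791016), 3.111957550048828)
gate_seat {'uv': [268.3, 118.1], 'confidence': 0.87} [[ 0.5607 -0.0071  0.038 ]]
gate {'uv': [267.3, 115.2], 'confidence': 0.8} [[ 0.5594 -0.0062  0.    ]]
```

View pics/w3.png

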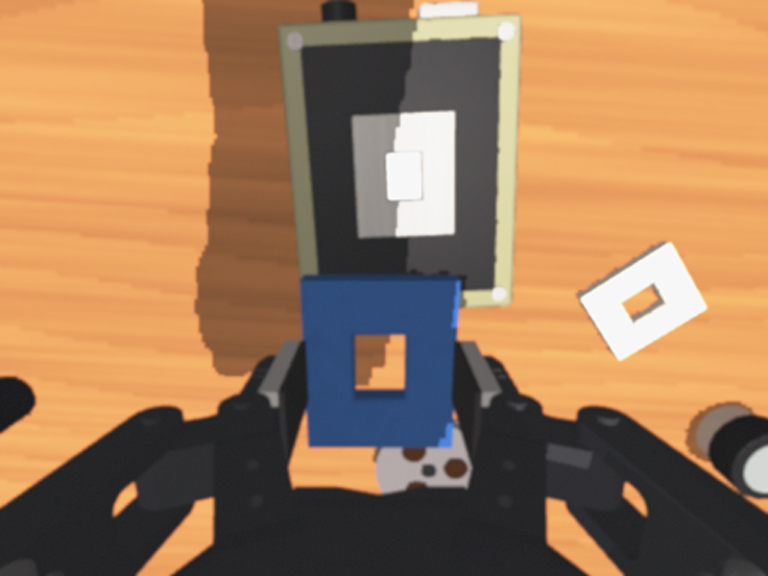

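```bash
cat >> h.py <<'E'
def quad(n,m,z,KP=None):
    c=max(cv2.findContours(m.astype(np.uint8),cv2.RETR_EXTERNAL,cv2.CHAIN_APPROX_NONE)[0],key=cv2.contourArea)
    return rect(n,m,z,KP)
E
python3 - <<'E'
from h import *
res=[]
for i in range(3):
    o=bot.get_obs(); a,KP=look('wrist')
    hsv=cv2.cvtColor(a,cv2.COLOR_RGB2HSV); g=(hsv[...,1]<70)&(hsv[...,2]>90); b=np.zeros_like(g); b[60:175,215:325]=1
    k,l,s,c=cv2.connectedComponentsWithStats((g&b).astype(np.uint8)); i=1+np.argmax(s[1:,4]); 
    sr=rect('wrist',l==i,.038,KP)
    m=seg(a,(100,120,30),(130,255,255)); br=rect('wrist',m,o['ee_pos'][2]+.0075,KP)
    print(o['ee_pos'],o['tcp_rot'][2],'silver',sr,'blue',br)
    T=tool(); print('blue in tool', T[:2,:2].T@(br[0]-T[:2,3]))
E
```

```text
[ 0.6201 -0.0133  0.1326] -176.25459678586395 silver (array([ 0.5586, -0.0059]), (66.22048950195312, 52.32183074951172), 6.155168533325195) blue (array([ 0.6173, -0.0133]), (60.76856231689453, 49.76390838623047), 3.4802751541137695)
blue in tool [ 0.0029 -0.0001]
[ 0.6202 -0.013   0.1328] -176.23681389092172 silver (array([ 0.5589, -0.006 ]), (65.56644439697266, 52.541603088378906), 5.301086902618408) blue (array([ 0.6173, -0.013 ]), (60.78038024902344, 49.7614860534668), 3.4956653118133545)
blue in tool [0.0029 0.0002]
[ 0.6202 -0.0129  0.133 ] -176.24013558130622 silver (array([ 0.558 , -0.0062]), (67.54366302490234, 51.9782600402832), 6.124700546264648) blue (array([ 0.6173, -0.0129]), (60.78593444824219, 49.75907897949219), 3.489992380142212)
blue in tool [0.0029 0.0003]
```

```bash
python3 - <<'E'
from h import *
a,KP=look('wrist')
C=np.array([[352,116],[456,111],[455,235],[358,239]])/1.5-.2
g=cv2.cvtColor(a,cv2.COLOR_RGB2GRAY)
# sub-pixel edge lines: fit each side by max gradient along normals
lines=[]
ctr=C.mean(0)
for i in range(4):
    p,q=C[i],C[(i+1)%4]; n=np.array([q[1]-p[1],p[0]-q[0]]);n/=np.linalg.norm(n)
    if n@(p-ctr)<0:n=-n
    pts=[]
    for t in np.linspace(.12,.88,40):
        s=np.arange(-5,5.1,.25); X=(p+t*(q-p)+s[:,None]*n).astype(np.float32)
        v=cv2.remap(g,X[None,:,0],X[None,:,1],cv2.INTER_LINEAR)[0].astype(float)
        d=-np.gradient(cv2.GaussianBlur(v[None],(5,1),0)[0]); k=d.argmax()
        if d[k]>2: pts.append(X[k])
    l=cv2.fitLine(np.array(pts,np.float32),cv2.DIST_HUBER,0,.01,.01).ravel(); lines.append(np.cross([l[2],l[3],1],[l[2]+l[0],l[3]+l[1],1]))
Q=[np.cross(lines[i-1],lines[i]) for i in range(4)]; Q=np.array([q[:2]/q[2] for q in Q]); print(Q)
W=onplane('wrist',Q,.038,KP)[:,:2]; print(W,W.mean(0))
for i in range(4): d=W[(i+1)%4]-W[i]; print(np.linalg.norm(d),np.degrees(np.arctan2(d[1],d[0])))
E
```

```text
[[231.3445  76.5325]
 [299.9146  73.236 ]
 [299.6689 155.3794]
 [235.5748 158.083 ]]
[[ 0.5325 -0.0348]
 [ 0.5269  0.0158]
 [ 0.5879  0.0221]
 [ 0.5933 -0.0286]] [ 0.5602 -0.0064]
0.050894218856378765 96.33802427666124
0.06125969233601463 5.880055385746048
0.050934044620682 -83.82380631240426
0.06111616540727556 -174.15816721473186
```

```bash
python3 - <<'E'
from h import *
print(delta([.5631,-.0061,.08],[180,0,186.3]))
E
```

```text
(array([5.6388, 1.0676, 5.353 ]), array([-0.0004, -0.0055, -0.0448]))
```

```bash
python3 -m pendant '[[[2.8,0.55,1.5,0,-0.005,-0.045,40],[2.8,0.5,1.8,0,0,0,40],[0,0,1.9,0,0,0,40],[0,0,0,0,0,0,40]]]'
python3 - <<'E'
from h import *
print(delta([.5631,-.0061,.055],[180,0,186.3]))
E
```

```text
time: 5.82
ee_pos: [0.5623, -0.0045, 0.0789]
tcp_rot: [-180.0, 0.0, -173.2]
wrist_force: [-0.3, 0.4, -1.1]
opening: 0.0478
(array([-0.0627, -0.1648,  2.3926]), array([-0.0004,  0.0007,  0.0086]))
```

```bash
python3 -m pendant '[[[-0.06,-0.16,1.2,0,0,0.008,40],[0,0,1.2,0,0,0,40],[0,0,0,0,0,0,40],[0,0,0,0,0,0,40]]]'
python3 - <<'E'
from h import *
D=[];B=[]
for i in range(4):
    a,KP=look('wrist'); o=bot.get_obs(); D.append([*o['ee_pos'],o['tcp_rot'][2]]); B.append(o['wrist_force'])
print(np.array(D),np.array(B)); print(delta([.5631,-.0061,.045],[180,0,186.3]))
m=seg(a,(100,120,30),(130,255,255)); print(rect('wrist',m,o['ee_pos'][2]+.008,KP))
save('w4.png',a,1.5)
E
```

```text
time: 6.15
ee_pos: [0.5645, -0.005, 0.0551]
tcp_rot: [-180.0, 0.2, -173.6]
wrist_force: [-0.2, -1.2, -0.6]
opening: 0.0482
[[   0.5645   -0.005     0.055  -173.5738]
 [   0.5646   -0.0051    0.0553 -173.5778]
 [   0.5646   -0.0051    0.0555 -173.5839]
 [   0.5646   -0.0051    0.0556 -173.5814]] [[-0.2688  0.9735 -0.9293]
 [-0.3936 -0.1906 -0.5914]
 [-0.8923  0.6638  0.4455]
 [ 0.9229  0.1052 -0.8515]]
(array([ 0.1628, -0.0813,  1.062 ]), array([-0.0007,  0.0039,  0.0021]))
(array([ 0.562 , -0.0053]), (60.80428695678711, 50.373905181884766), 6.404696941375732)
```

View pics/w4.png

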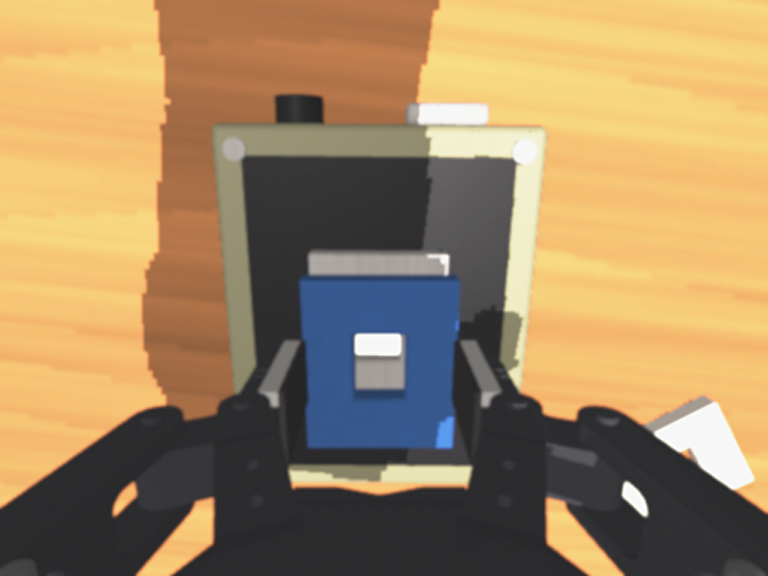

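The picture shows the blue plate (380,362) over the silver one (edge at row 252), nearly parallel. The window glows through it, and a shift of about 2 mm is left. I correct that and lower in steps.

```bash
python3 -m pendant '[[[0.18,-0.09,0.5,0,0.003,0.002,40],[0,0,0.5,0,0,0,40],[0,0,0,0,0,0,40],[0,0,0,0,0,0,40]]]'
python3 - <<'E'
from h import *
for i in range(3): a,KP=look('wrist')
o=bot.get_obs(); print(o['ee_pos'],o['tcp_rot'],o['wrist_force'])
m=seg(a,(100,120,30),(130,255,255)); print(rect('wrist',m,o['ee_pos'][2]+.008,KP))
print(onplane('wrist',np.array([[309,252],[449,252]])/1.5,.038,KP)*0, delta([.5631,-.0061,.040],[180,0,186.2]))
E
```

```text
time: 6.68
ee_pos: [0.5638, -0.0065, 0.0458]
tcp_rot: [-179.9, 0.1, -173.7]
wrist_force: [-0.6, -0.4, -0.6]
opening: 0.0481
[ 0.5638 -0.0065  0.046 ] [-179.9418    0.1556 -173.7263] [ 0.2104  0.5593 -0.504 ]
(array([ 0.5612, -0.0067]), (60.755409240722656, 50.31558609008789), 6.203045845031738)
[[ 0. -0.  0.]
 [ 0.  0.  0.]] (array([0.0709, 0.0513, 0.604 ]), array([-0.001 ,  0.0027,  0.0013]))
```

```bash
python3 -m pendant '[[[0.09,0.03,0.25,0,0.003,0.001,40],[0,0,0,0,0,0,40]]]'
python3 -m pendant '[[[0,0,0.2,0,0,0,40],[0,0,0,0,0,0,40]]]'
python3 -m pendant '[[[0,0,0.15,0,0,0,40],[0,0,0,0,0,0,40]]]'
python3 - <<'E'
from h import *
for i in range(2): a,KP=look('wrist')
o=bot.get_obs(); print(o['ee_pos'],o['tcp_rot'],o['wrist_force'])
E
```

```text
time: 7.0
ee_pos: [0.563, -0.0063, 0.0437]
tcp_rot: [-179.9, -0.0, -173.8]
wrist_force: [0.3, 0.3, -1.0]
opening: 0.048
time: 7.17
ee_pos: [0.563, -0.0062, 0.0415]
tcp_rot: [-179.9, 0.0, -173.8]
wrist_force: [-0.5, 0.9, 0.2]
opening: 0.048
time: 7.33
ee_pos: [0.5634, -0.0062, 0.0405]
tcp_rot: [-179.9, 0.1, -173.8]
wrist_force: [0.7, 0.1, -0.2]
opening: 0.0482
[ 0.5634 -0.0062  0.0405] [-179.9359    0.0577 -173.7818] [-0.9892  0.0148  0.6474]
```

```bash
python3 -m pendant '[[[0,0,0.12,0,0,0,40],[0,0,0,0,0,0,40]]]'
python3 -m pendant '[[[0,0,0.12,0,0,0,40],[0,0,0,0,0,0,40]]]'
python3 - <<'E'
from h import *
for i in range(2): a,KP=look('wrist')
o=bot.get_obs(); print(o['ee_pos'],o['tcp_rot'],o['wrist_force'])
m=seg(a,(100,120,30),(130,255,255)); print(rect('wrist',m,.046,KP))
save('w5.png',a[80:320,120:400],2)
E
```

```text
time: 7.6
ee_pos: [0.5635, -0.0062, 0.0407]
tcp_rot: [-179.9, 0.1, -173.8]
wrist_force: [0.7, 0.1, -1.0]
opening: 0.0479
time: 7.77
ee_pos: [0.5638, -0.0062, 0.0405]
tcp_rot: [-179.9, 0.2, -173.8]
wrist_force: [-0.4, 0.8, -0.7]
opening: 0.0479
[ 0.5638 -0.0062  0.0404] [-179.929     0.1849 -173.7854] [ 0.1561 -1.0511  3.0602]
(array([ 0.5626, -0.0062]), (61.92567443847656, 51.21614456176758), 6.108854293823242)
```

View pics/w5.png

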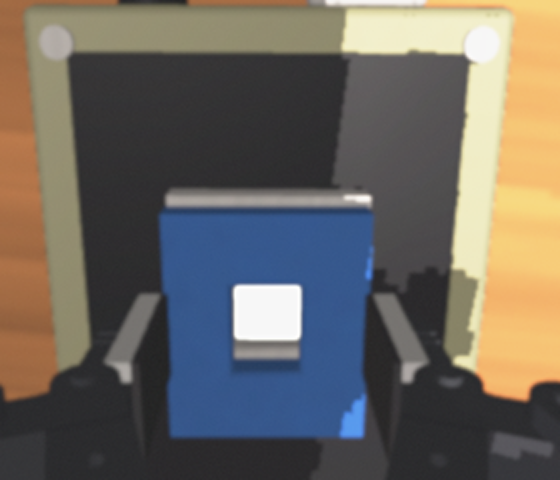

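```bash
python3 - <<'E'
from h import *
KP=campose('wrist')
c=np.array([.5602,-.0064]); y=np.radians(6.0); u=np.array([np.cos(y),np.sin(y)])
P=lambda c,d,z: proj('wrist',[*(c+d*u),z],KP)[0]
for z in (.030,.038): print('silver rear',z,P(c,-.030,z),'front',P(c,.030,z),'win rear/front',P(c,-.011,z),P(c,.011,z))
for off in (0,.001,.002,.003):
  for g in (.0,.003): print('blue',off,g,[np.round(P(c,d+off,.038+g+h)[1],1) for d,h in ((-.03,.008),(-.03,0),(.03,.008),(-.011,.008),(.011,.008),(.011,0))])
a=bot.camera('wrist'); print(a[168:192:1,250].tolist()); print(a[218:270:1,250].tolist()); print(a[290:305,250].tolist())
E
```

```text
silver rear 0.03 [253.6062 173.636 ] front [253.1498 275.8528] win rear/front [253.4519 208.1994] [253.2849 245.6019]
silver rear 0.038 [253.639  177.2155] front [253.1583 283.8202] win rear/front [253.4759 213.3763] [253.3001 252.3763]
blue 0 0.0 [np.float64(181.2), np.float64(177.2), np.float64(292.6), np.float64(219.1), np.float64(259.8), np.float64(252.4)]
blue 0 0.003 [np.float64(182.8), np.float64(178.7), np.float64(296.1), np.float64(221.4), np.float64(262.8), np.float64(255.1)]
blue 0.001 0.0 [np.float64(183.2), np.float64(179.2), np.float64(294.2), np.float64(221.0), np.float64(261.6), np.float64(254.1)]
blue 0.001 0.003 [np.float64(184.9), np.float64(180.7), np.float64(297.8), np.float64(223.4), np.float64(264.6), np.float64(256.8)]
blue 0.002 0.0 [np.float64(185.3), np.float64(181.1), np.float64(295.9), np.float64(222.9), np.float64(263.4), np.float64(255.8)]
blue 0.002 0.003 [np.float64(187.0), np.float64(182.6), np.float64(299.4), np.float64(225.3), np.float64(266.4), np.float64(258.5)]
blue 0.003 0.0 [np.float64(187.3), np.float64(183.1), np.float64(297.5), np.float64(2
[... 919 characters left out ...]
247, 247], [247, 247, 247], [247, 247, 247], [247, 247, 247], [247, 247, 247], [247, 247, 247], [247, 247, 247], [248, 248, 248], [249, 249, 250], [244, 244, 240], [165, 163, 158], [115, 112, 109], [113, 109, 107], [125, 121, 118], [139, 134, 130], [150, 145, 140], [157, 151, 147], [155, 151, 148], [138, 136, 139], [101, 105, 119], [62, 76, 103], [43, 64, 98], [40, 62, 97], [41, 64, 97], [41, 64, 100], [44, 70, 108], [47, 76, 119], [52, 81, 129], [54, 85, 135], [54, 85, 138]]
[[54, 89, 141], [55, 88, 141], [55, 89, 141], [55, 88, 141], [55, 87, 140], [56, 88, 140], [55, 87, 139], [53, 81, 130], [50, 68, 105], [45, 52, 70], [43, 42, 48], [44, 43, 44], [44, 43, 45], [44, 42, 44], [43, 41, 44]]
```

The picture shows the blue plate (265,320 in the crop) parallel to the silver. A silver strip still shows at the rear (rows 190-208) and inside the window, so blue sits about 2.5 mm too far +x, possibly not fully down. I lift slightly, shift and lower again.

```bash
python3 -m pendant '[[[0,0,-0.3,0,0,0,40],[0.26,0,0,0,-0.002,0,40],[0,0,0,0,0,0,40],[0,0,0,0,0,0,40]]]'
python3 - <<'E'
from h import *
for i in range(3): a,KP=look('wrist')
o=bot.get_obs(); print(o['ee_pos'],o['tcp_rot'],o['wrist_force'])
g=a[:,250].astype(int); print(g[168:192].sum(1).tolist(), g[215:270].sum(1).tolist(), g[288:305].sum(1).tolist())
E
```

```text
time: 8.25
ee_pos: [0.5606, -0.0065, 0.0425]
tcp_rot: [-179.9, 0.2, -173.8]
wrist_force: [1.0, -0.9, -0.4]
opening: 0.0482
[ 0.5606 -0.0065  0.0424] [-179.9373    0.206  -173.7828] [-0.7135 -0.3043 -1.7357]
[137, 139, 138, 140, 135, 137, 142, 139, 140, 135, 150, 209, 277, 314, 301, 259, 215, 206, 218, 252, 275, 285, 285, 285] [287, 285, 287, 287, 283, 281, 321, 566, 752, 746, 742, 741, 741, 741, 741, 741, 741, 741, 741, 741, 741, 741, 741, 741, 741, 741, 741, 741, 741, 741, 741, 741, 741, 741, 741, 741, 744, 750, 677, 423, 330, 337, 361, 354, 302, 232, 202, 200, 199, 205, 224, 246, 260, 273, 278] [281, 282, 286, 284, 285, 284, 282, 280, 282, 266, 220, 171, 138, 126, 129, 127, 130]
```

Now the exposed strip is small and consistent with the remaining lift. I lower until contact.

```bash
python3 -m pendant '[[[0,0,0.25,0,-0.003,0,40],[0,0,0,0,0,0,40]]]'
python3 -m pendant '[[[0,0,0.25,0,0,0,40],[0,0,0,0,0,0,40]]]'
python3 -m pendant '[[[0,0,0.3,0,0,0,40],[0,0,0,0,0,0,40]]]'
python3 - <<'E'
from h import *
for i in range(2): a,KP=look('wrist'); print(bot.get_obs()['wrist_force'])
o=bot.get_obs(); print(o['ee_pos'],o['tcp_rot'])
g=a[:,250].astype(int); print(g[168:192].sum(1).tolist(), g[240:270].sum(1).tolist(), g[288:305].sum(1).tolist())
E
```

```text
time: 8.57
ee_pos: [0.5611, -0.0065, 0.0405]
tcp_rot: [-179.9, 0.5, -173.8]
wrist_force: [-1.3, -0.1, -1.2]
opening: 0.0477
time: 8.73
ee_pos: [0.5614, -0.0065, 0.041]
tcp_rot: [-179.9, 0.6, -173.8]
wrist_force: [-0.4, 0.4, -0.3]
opening: 0.0479
time: 8.9
ee_pos: [0.5622, -0.0065, 0.0409]
tcp_rot: [-179.9, 0.8, -173.8]
wrist_force: [0.0, -0.4, -0.6]
opening: 0.0479
[0.1988 0.045  0.165 ]
[-1.1995 -0.4398  8.3215]
[ 0.5624 -0.0065  0.0404] [-179.9024    0.8059 -173.7801]
[141, 138, 140, 138, 138, 140, 141, 138, 178, 251, 304, 334, 380, 422, 405, 330, 242, 205, 214, 243, 272, 280, 282, 285] [741, 741, 741, 741, 741, 741, 741, 741, 741, 744, 750, 725, 481, 333, 330, 359, 402, 421, 394, 315, 238, 206, 200, 203, 206, 219, 244, 261, 273, 279] [285, 282, 284, 282, 286, 284, 283, 282, 281, 266, 228, 170, 137, 128, 129, 130, 129]
```

```bash
python3 - <<'E'
from h import *
print(delta([.5602,-.0064,.0413],[180,0,186.2]))
E
```

```text
(array([ 0.2164,  0.0309, -0.0941]), array([-0.0017,  0.0141,  0.0003]))
```

```bash
python3 -m pendant '[[[0,0,-0.15,0,0.014,0,40],[0.22,0.03,0,0,0,0,40],[0,0,0,0,0,0,40]]]'
python3 - <<'E'
from h import *
for i in range(2): a,KP=look('wrist')
o=bot.get_obs(); print(o['ee_pos'],o['tcp_rot'],o['wrist_force'])
g=a[:,250].astype(int); print(g[168:192].sum(1).tolist(), g[240:270].sum(1).tolist(), g[288:305].sum(1).tolist())
print(delta([.5602,-.0064,.0408],[180,0,186.2]))
E
```

```text
time: 9.25
ee_pos: [0.5595, -0.0064, 0.0405]
tcp_rot: [-179.9, -0.2, -173.8]
wrist_force: [-0.5, -0.2, -0.2]
opening: 0.0478
[ 0.5598 -0.0064  0.0406] [-179.9098   -0.1419 -173.783 ] [-0.1647  0.0051 -1.169 ]
[146, 140, 140, 141, 142, 137, 140, 141, 142, 139, 137, 141, 138, 166, 203, 217, 207, 205, 220, 256, 277, 282, 284, 285] [741, 741, 741, 741, 741, 741, 741, 741, 741, 741, 741, 741, 741, 741, 744, 751, 677, 423, 303, 251, 214, 198, 200, 203, 203, 223, 246, 263, 270, 278] [283, 284, 284, 284, 284, 284, 280, 281, 281, 272, 236, 183, 143, 128, 130, 126, 131]
(array([-0.0435, -0.0021, -0.0187]), array([-0.0016, -0.0025,  0.0003]))
```

```bash
python3 -m pendant '[[[-0.1,0,-0.05,0,-0.0025,0,40],[0,0,0,0,0,0,40],[0,0,0,0,0,0,40]]]'
python3 - <<'E'
from h import *
for i in range(2): a,KP=look('wrist')
o=bot.get_obs(); print(o['ee_pos'],o['tcp_rot'],o['wrist_force'])
g=a[:,250].astype(int); print(g[168:192].sum(1).tolist(), g[240:270].sum(1).tolist(), g[288:305].sum(1).tolist())
E
```

```text
time: 9.6
ee_pos: [0.5606, -0.0063, 0.0405]
tcp_rot: [-179.9, -0.0, -173.8]
wrist_force: [-0.9, 0.4, 0.8]
opening: 0.0482
[ 0.5606 -0.0063  0.0405] [-179.9182   -0.0339 -173.7842] [-0.6157  0.2662 -0.47  ]
[140, 142, 141, 140, 139, 140, 138, 138, 138, 136, 144, 164, 228, 284, 294, 257, 214, 202, 220, 255, 278, 281, 287, 285] [741, 741, 741, 741, 741, 741, 741, 741, 741, 741, 741, 741, 741, 747, 752, 558, 348, 315, 296, 255, 218, 201, 201, 200, 204, 226, 245, 260, 270, 278] [281, 283, 284, 285, 283, 284, 282, 280, 279, 268, 237, 185, 141, 131, 132, 128, 131]
```

Aligned: only the side face shows at the rear. I let go and rise.

```bash
python3 -m pendant '[[[0,0,0,0,0,0,62],[0,0,0,0,0,0,68],[0,0,0,0,0,0,75],[0,0,0,0,0,0,80]]]'
python3 -m pendant '[[[0,0,-2,0,0,0,80],[0,0,-3,0,0,0,80],[0,0,-3,0,0,0,80],[0,0,-1,0,0,0,80]]]'
python3 - <<'E'
from h import *
for i in range(2): a,KP=look('wrist')
o=bot.get_obs(); print(o['ee_pos'],o['tcp_rot'],o['wrist_force'],o['opening'])
m=seg(a,(100,120,30),(130,255,255)); print(rect('wrist',m,.046,KP))
c=proj('wrist',[.56,-.006,.04],KP)[0].astype(int); print(c)
save('w6.png',a[c[1]-75:c[1]+75,c[0]-75:c[0]+75],4)
E
```

```text
time: 10.03
ee_pos: [0.5607, -0.0063, 0.0407]
tcp_rot: [-179.9, -0.0, -173.8]
wrist_force: [-0.2, -0.5, 0.4]
opening: 0.0685
time: 10.37
ee_pos: [0.5581, -0.0061, 0.1297]
tcp_rot: [-180.0, -0.5, -173.8]
wrist_force: [0.6, 0.2, 1.1]
opening: 0.0683
[ 0.5582 -0.0062  0.1279] [-179.967    -0.4773 -173.7857] [-0.5043  0.0558  0.1289] 0.06846052837477384
(array([ 0.5594, -0.0061]), (61.364925384521484, 51.59152603149414), 6.211039066314697)
[252 195]
```

View pics/w6.png

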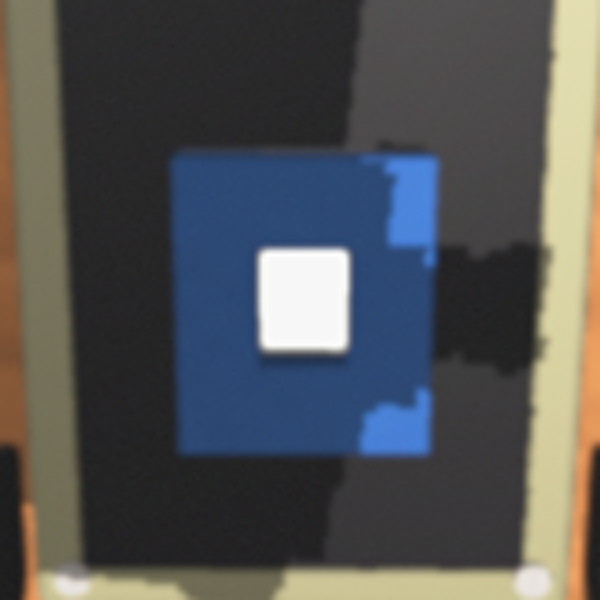

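The blue plate lies square on the silver one: centre (0.5594,-0.0061), yaw 6.2°, the full lit window showing through at (303,300), no silver visible. Now the tweezers.

```bash
python3 -m pendant '[[[0,0,-3,0,0,0,80],[0.7,-3.4,-0.5,0,0,0,80],[0.7,-3.4,0,0,0,0,80],[0.7,-3.4,0,0,0,0,80],[0.7,-3.4,0,0,0,0,80]]]'
python3 -m pendant '[[[0.7,-3.4,0,0,0,0,80],[0.7,-3.4,0,0,0,0,80],[0.7,-3.4,0,0,0,0,80],[0,0,0,0,0,0.1,80],[0,0,0,0,0,0.1,80]]]'
python3 -m pendant '[[[0,0,0,0,0,0.1,80],[0,0,0,0,0,0,80],[0,0,0,0,0,0,80]]]'
python3 - <<'E'
from h import *
a,KP=look('wrist'); o=bot.get_obs(); print(o['ee_pos'],o['tcp_rot'],delta([.53,-.28,.15],[180,0,169]))
for t,z in [('stand',0),('tweezers',.04),('tweezers_grip',.044),('tip_left',.044),('tip_right',.044)]:
    for m in bot.mark_of('wrist',t)[:2]: print(t,np.round(m['confidence'],2),np.round(m['uv'],1),onplane('wrist',m['uv'],z,KP)[0])
save('w7.png',a,1.5)
E
```

```text
time: 10.88
ee_pos: [0.5445, -0.1425, 0.1566]
tcp_rot: [179.9, -0.9, -173.2]
wrist_force: [-0.5, 1.0, 0.5]
opening: 0.0682
time: 11.3
ee_pos: [0.5311, -0.257, 0.1463]
tcp_rot: [179.9, -1.4, 175.0]
wrist_force: [-0.9, 0.6, 0.0]
opening: 0.0682
time: 11.55
ee_pos: [0.529, -0.2583, 0.1402]
tcp_rot: [-180.0, -1.8, 168.7]
wrist_force: [0.2, -1.6, -1.2]
opening: 0.0682
[ 0.529  -0.2581  0.14  ] [-179.998    -1.8501  168.7036] (array([-0.4944, -2.1261, -1.0126]), array([ 0.    , -0.0323, -0.0052]))
stand 0.81 [226.6 177.3] [ 0.5186 -0.2821  0.    ]
tweezers 0.88 [219.7  77.4] [ 0.4341 -0.2654  0.04  ]
tip_left 0.8 [232.8 261.1] [ 0.5843 -0.2874  0.044 ]
tip_right 0.86 [185.8 256.8] [ 0.5723 -0.3265  0.044 ]
```

View pics/w7.png

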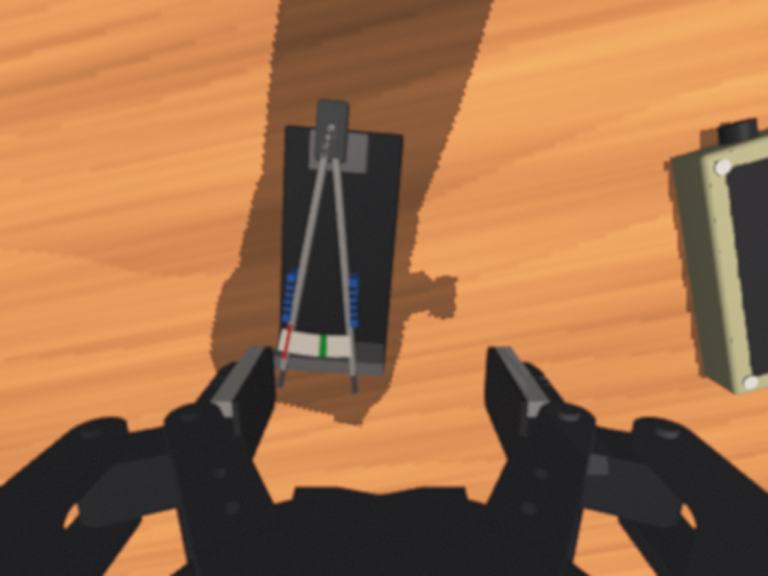

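The picture shows the tweezers on the stand: spine (332,130), blue pads (354,300) and (290,297), red pointer at (286,340), green band at (323,345). Mid-line yaw is about -16°, grip point about (0.524,-0.2915). I move over it and measure again.

```bash
python3 - <<'E'
from h import *
KP=campose('wrist'); print(onplane('wrist',[[214.7,199]],.044,KP)); print(delta([.5244,-.2915,.10],[180,0,163.9]))
E
```

```text
[[ 0.5279 -0.2904  0.044 ]]
(array([-0.2614, -3.3772,  4.1904]), array([-0.002 , -0.0296,  0.0829]))
```

```bash
python3 -m pendant '[[[-0.13,-1.7,2,-0.001,-0.03,0.083,75],[-0.13,-1.7,2,0,0,0,70],[0,0,0,0,0,0,70],[0,0,0,0,0,0,70]]]'
python3 - <<'E'
from h import *
for i in range(2): a,KP=look('wrist')
o=bot.get_obs(); print(o['ee_pos'],o['tcp_rot'])
P={}
for t,z in [('tweezers',.04),('tweezers_grip',.044),('tip_left',.044),('tip_right',.044)]:
    for m in bot.mark_of('wrist',t)[:1]: P[t]=onplane('wrist',m['uv'],z,KP)[0]; print(t,np.round(m['confidence'],2),np.round(m['uv'],1),P[t])
m=cv2.inRange(cv2.cvtColor(a,cv2.COLOR_RGB2HSV),(100,110,40),(130,255,255))
m=cv2.morphologyEx(m,cv2.MORPH_CLOSE,np.ones((7,3)))
k,l,s,c=cv2.connectedComponentsWithStats(m)
for i in np.argsort(-s[1:,4])[:3]+1: print(s[i],c[i],onplane('wrist',c[i],.048,KP))
save('w8.png',a,1.5); print(delta([.5244,-.2915,.06],[180,0,163.9]))
E
```

```text
time: 12.18
ee_pos: [0.5252, -0.2918, 0.1029]
tcp_rot: [-179.9, 0.3, 164.0]
wrist_force: [0.2, 0.4, 0.8]
opening: 0.0596
[ 0.5254 -0.2914  0.1032] [-179.9106    0.3449  164.0556]
tweezers 0.87 [254.5  61.4] [ 0.4347 -0.265   0.04  ]
tip_left 0.96 [283.7 276.2] [ 0.5858 -0.2852  0.044 ]
tip_right 0.78 [226.7 276.7] [ 0.5745 -0.3266  0.044 ]
[277 184   9  44 282] [281.6312 204.8369] [[ 0.5291 -0.2725  0.048 ]]
[226 184  10  44 278] [230.2878 205.0504] [[ 0.5195 -0.3065  0.048 ]]
(array([ 0.1778, -0.0392,  4.3609]), array([-0.0018,  0.0072,  0.0029]))
```

View pics/w8.png

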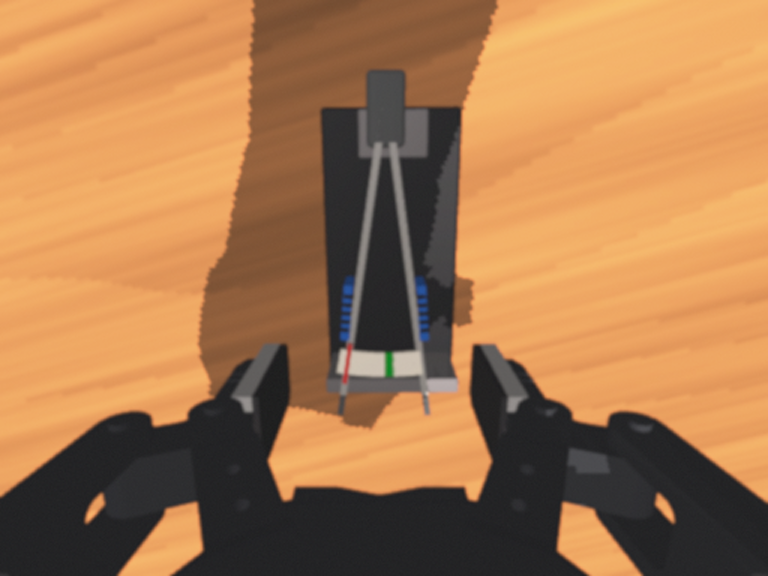

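Tweezers straight in the view, symmetric about column 386: pads at rows 280-340, stand clear of the fingers. Descending.

```bash
python3 -m pendant '[[[0,0.1,2,0,0.006,-0.002,68],[0,0,2,0,0,0,65],[0,0,0,0,0,0,65],[0,0,0,0,0,0,65]]]'
python3 - <<'E'
from h import *
for i in range(2): a,KP=look('wrist')
m=cv2.inRange(cv2.cvtColor(a,cv2.COLOR_RGB2HSV),(100,110,40),(130,255,255))
m=cv2.morphologyEx(m,cv2.MORPH_CLOSE,np.ones((7,3)))
k,l,s,c=cv2.connectedComponentsWithStats(m)
for i in np.argsort(-s[1:,4])[:2]+1: print(s[i],c[i],onplane('wrist',c[i],.048,KP))
print(bot.get_obs()['ee_pos'],delta([.525,-.290,.025],[180,0,164.2]))
E
```

```text
time: 12.82
ee_pos: [0.5286, -0.2901, 0.0662]
tcp_rot: [-179.8, 0.3, 164.3]
wrist_force: [-0.7, 0.1, -0.1]
opening: 0.0556
[278 195  11  54 438] [283.3151 221.2557] [[ 0.5293 -0.2726  0.048 ]]
[216 195  12  54 421] [221.1829 220.8907] [[ 0.5195 -0.3067  0.048 ]]
[ 0.5286 -0.2902  0.0665] (array([ 0.3823, -0.0633,  4.1504]), array([-0.003 ,  0.0064,  0.002 ]))
```

```bash
python3 -m pendant '[[[0.39,-0.06,1.2,-0.003,0.006,0,62],[0,0,1.2,0,0,0,60],[0,0,1.0,0,0,0,60],[0,0,0,0,0,0,60]]]'
python3 - <<'E'
from h import *
for i in range(2): bot.camera('wrist')
o=bot.get_obs(); print(o['ee_pos'],o['wrist_force'],delta([.5246,-.290,.025],[180,0,164.2]))
E
```

```text
time: 13.25
ee_pos: [0.5258, -0.2905, 0.0325]
tcp_rot: [-180.0, 0.2, 164.3]
wrist_force: [1.2, 0.9, -0.6]
opening: 0.0512
[ 0.5263 -0.2908  0.0343] [-0.1957 -1.2818  0.3012] (array([0.1937, 0.0299, 0.9302]), array([-0.0011,  0.0057,  0.002 ]))
```

```bash
python3 -m pendant '[[[0.18,0.03,0.5,0,0.005,0.002,58],[0,0,0.4,0,0,0,55],[0,0,0,0,0,0,50],[0,0,0,0,0,0,48]]]' 20
python3 - <<'E'
from h import *
for i in range(2): bot.camera('wrist')
o=bot.get_obs(); print(o['ee_pos'],o['opening'],o['wrist_force'],delta([.5246,-.290,.025],[180,0,164.2]))
E
```

```text
time: 13.68
ee_pos: [0.5251, -0.2902, 0.0254]
tcp_rot: [-179.9, 0.1, 164.2]
wrist_force: [-0.2, 0.6, -0.3]
opening: 0.0408
[ 0.5252 -0.2902  0.0256] 0.0409268641563266 [-0.2491  0.8632 -0.4695] (array([0.0602, 0.0077, 0.0569]), array([-0.0014,  0.0018, -0.0001]))
```

```bash
python3 -m pendant '[[[0.05,0,0,0,0,0,40],[0,0,0,0,0,0,34],[0,0,0,0,0,0,30],[0,0,0,0,0,0,27],[0,0,0,0,0,0,27]]]' 20
python3 -m pendant '[[[0,0,0,0,0,0,27],[0,0,0,0,0,0,27]]]'
python3 - <<'E'
from h import *
a,_=look('wrist'); o=bot.get_obs(); print(o['ee_pos'],o['opening'],o['wrist_force'])
save('w9.png',a[200:340,180:330],4)
E
```

```text
time: 14.2
ee_pos: [0.5255, -0.2905, 0.0269]
tcp_rot: [-179.9, 0.2, 164.2]
wrist_force: [-0.1, -0.6, 0.1]
opening: 0.0229
time: 14.37
ee_pos: [0.5254, -0.2905, 0.0269]
tcp_rot: [-179.9, 0.2, 164.2]
wrist_force: [1.3, 0.2, 0.0]
opening: 0.0229
[ 0.5255 -0.2905  0.027 ] 0.022960330741614368 [ 0.2799 -0.7208  0.3111]
```

View pics/w9.png

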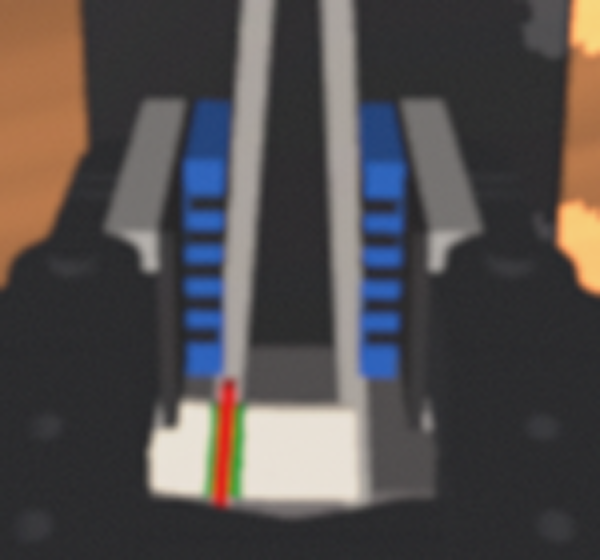

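The picture shows the red pointer (222,440) in the middle of the green band, with the pads between the fingers. I lift slowly and check.

```bash
python3 -m pendant '[[[0,0,-0.5,0,0,0,27],[0,0,-1,0,0,0,27],[0,0,-1.5,0,0,0,27],[0,0,-2,0,0,0,27],[0,0,-2,0,0,0,27]]]'
python3 -m pendant '[[[0,0,-2,0,0,0,27],[0,0,-2,0,0,0,27],[0,0,-1,0,0,0,27],[0,0,0,0,0,0,27],[0,0,0,0,0,0,27]]]'
cat >> h.py <<'E'
def scale(a):
    "red pointer column vs green band columns, rows of the scale"
    h=cv2.cvtColor(a,cv2.COLOR_RGB2HSV)[290:328,200:300]; hh,s,v=h[...,0].astype(int),h[...,1],h[...,2]
    g=(hh>45)&(hh<80)&(s>100)&(v>50); r=((hh<8)|(hh>172))&(s>130)&(v>80)
    for y in range(0,38,3):
        G=np.where(g[y])[0]; Rr=np.where(r[y])[0]
        if len(G) and len(Rr): print(290+y,'green',200+G.min(),200+G.max(),'red',200+Rr.min(),200+Rr.max())
E
python3 - <<'E'
from h import *
a,KP=look('wrist'); o=bot.get_obs(); print(o['ee_pos'],o['tcp_rot'],o['opening'],o['wrist_force']); scale(a)
for t in ['tweezers','tweezers_grip','tip_left','tip_right']:
    for m in bot.mark_of('wrist',t)[:1]: print(t,np.round(m['confidence'],2),np.round(m['uv'],1),onplane('wrist',m['uv'],o['ee_pos'][2]+.018,KP))
save('w10.png',a,1.5)
E
```

```text
time: 14.83
ee_pos: [0.5224, -0.2889, 0.0962]
tcp_rot: [-180.0, -0.3, 164.2]
wrist_force: [0.6, -0.3, -0.4]
opening: 0.0234
time: 15.25
ee_pos: [0.5237, -0.2897, 0.1565]
tcp_rot: [-179.9, 0.2, 164.2]
wrist_force: [-0.1, 0.4, -1.0]
opening: 0.0231
[ 0.5237 -0.2896  0.1562] [-179.8885    0.1464  164.1884] 0.023022164792760043 [ 0.3799  0.2085 -1.3275]
305 green 240 241 red 236 237
308 green 240 241 red 236 237
311 green 240 240 red 235 237
314 green 239 240 red 235 237
317 green 239 240 red 235 236
320 green 239 240 red 235 236
323 green 239 240 red 235 236
tweezers 0.73 [250.   32.2] [[ 0.4325 -0.2652  0.1742]]
tweezers_grip 0.95 [235.6 254.8] [[ 0.5197 -0.2971  0.1742]]
```

```bash
python3 - <<'E'
from h import *
a,KP=look('wrist')
import cv2
b=cv2.imread('pics/w9.png')[:,:,::-1]  # 4x crop of the earlier view, col0=180,row0=200
print('before', b[450,180:264:4].tolist())
print('now', a[314,228:248].tolist())
E
```

```text
before [[232, 226, 214], [232, 225, 214], [233, 226, 215], [233, 225, 215], [234, 226, 216], [232, 225, 213], [214, 220, 192], [157, 195, 145], [122, 157, 89], [160, 114, 48], [208, 65, 29], [221, 39, 25], [202, 67, 29], [152, 116, 36], [91, 150, 53], [104, 175, 99], [178, 203, 159], [224, 221, 200], [233, 225, 214], [233, 225, 215], [232, 225, 215]]
now [[198, 188, 173], [198, 189, 173], [198, 188, 173], [185, 182, 163], [146, 164, 130], [110, 135, 83], [137, 97, 43], [169, 55, 25], [178, 31, 20], [168, 60, 24], [130, 97, 32], [73, 119, 34], [46, 129, 49], [101, 145, 94], [160, 169, 141], [190, 184, 166], [197, 187, 172], [198, 187, 172], [198, 188, 173], [197, 188, 172]]
```

```bash
python3 - <<'E'
from h import *
a,KP=look('wrist')
b=cv2.imread('pics/w9.png')[:,:,::-1]; A=cv2.resize(a[190:350,170:340],None,fx=4,fy=4,interpolation=cv2.INTER_CUBIC)
for n,(x0,x1,y0,y1) in {'lpad':(180,232,150,380),'rpad':(358,408,150,380),'scale':(150,370,390,510),'lfinger':(100,180,90,280)}.items():
    r=cv2.matchTemplate(A,np.ascontiguousarray(b[y0:y1,x0:x1]),cv2.TM_CCOEFF_NORMED); _,v,_,p=cv2.minMaxLoc(r)
    print(n,round(v,3),'shift px',(p[0]-40-x0)/4,(p[1]-40-y0)/4)
a=bot.camera('scene')
for t in ['tip_left','tip_right','tweezers','tweezers_grip']:
    for m in bot.mark_of('scene',t)[:1]: print(t,m)
o=bot.get_obs(); T=tool(); 
for n,p in {'tips':[-.056,0,-.019],'hinge':[.094,0,-.015],'grip':[0,0,-.019]}.items(): print(n,(T@[*p,1])[:3],proj('scene',(T@[*p,1])[:3]))
E
```

```text
lpad 0.93 shift px 0.0 -0.25
rpad 0.948 shift px 0.25 -0.75
scale 0.831 shift px 0.5 1.25
lfinger 0.735 shift px 0.0 0.25
tip_left {'uv': [144.1, 123.2], 'confidence': 0.73}
tip_right {'uv': [140.2, 124.2], 'confidence': 0.51}
tweezers {'uv': [192.8, 110.0], 'confidence': 0.52}
tweezers_grip {'uv': [165.8, 114.0], 'confidence': 0.61}
tips [ 0.5773 -0.3047  0.1749] [[143.7853 125.3652]]
hinge [ 0.433  -0.2638  0.1707] [[189.2975 105.8676]]
grip [ 0.5234 -0.2895  0.1748] [[161.7553 117.0903]]
```

```bash
python3 -m pendant '[[[0.4,1.3,0,0,0,0,26.7],[0.9,2.5,0,0,0,0,26.7],[0.9,2.5,0,0,0,0,26.7],[0.9,2.5,0,0,0,0,26.7],[0.9,2.5,0,0,0,0,26.7]]]'
python3 -m pendant '[[[0.9,2.5,0,0,0,0,26.7],[0.9,2.5,0,0,0,0,26.7],[0.9,2.5,0,0,0,0,26.7],[0.9,2.5,0,0,0,0,26.7],[0.9,2.5,0,0,0,0,26.7]]]'
python3 -m pendant '[[[0,0,0,0,0,-0.08,26.7],[0,0,0,0,0,-0.1,26.7],[0,0,0,0,0,-0.1,26.7],[0,0,0,0,0,-0.08,26.7],[0,0,0,0,0,0,26.7]]]'
python3 - <<'E'
from h import *
a,KP=look('wrist'); o=bot.get_obs(); print(o['ee_pos'],o['tcp_rot'],o['opening'],delta([.5043,-.0122,.09],[180,0,186.2])); print(a[314,228:248].tolist())
b=cv2.imread('pics/w9.png')[:,:,::-1].astype(int)
print('scale col255 before',b[380:430:4,300].sum(1).tolist(),'now',a[294:308,255].astype(int).sum(1).tolist())
for x,y0 in ((232,285),(274,285)): print('pad end', b[(y0-200)*4+2:(y0-186)*4:4,(x-180)*4+2].tolist(), a[y0:y0+14,x].tolist())
E
```

```text
time: 16.27
ee_pos: [0.5149, -0.1679, 0.1542]
tcp_rot: [-179.9, 0.0, 163.8]
wrist_force: [0.4, 0.1, -0.5]
opening: 0.0227
time: 16.68
ee_pos: [0.5038, -0.026, 0.1543]
tcp_rot: [-179.9, 0.1, 163.8]
wrist_force: [1.2, 0.3, -1.5]
opening: 0.0228
time: 17.1
ee_pos: [0.5015, -0.0166, 0.1551]
tcp_rot: [180.0, 0.2, -174.2]
wrist_force: [0.6, 0.7, -1.0]
opening: 0.0227
[ 0.5015 -0.0166  0.1551] [ 179.984     0.1596 -174.4526] 0.022752260478305038 (array([-0.3056,  0.4108,  6.5108]), array([ 0.0003,  0.0028, -0.0114]))
[[192, 180, 168], [190, 179, 166], [190, 180, 167], [178, 174, 155], [137, 156, 124], [92, 130, 78], [108, 99, 43], [147, 63, 24], [168, 32, 15], [165, 44, 21], [133, 77, 25], [85, 106, 38], [80, 129, 72], [130, 153, 118], [171, 171, 151], [188, 178, 165], [191, 180, 167], [190, 179, 166], [192, 181, 167], [191, 181, 167]]
scale col255 before [237, 237, 239, 237, 233, 266, 368, 502, 612, 661, 671, 672, 671] now [158, 155, 156, 157, 167, 247, 345, 388, 426, 489, 531, 541, 540, 539]
pad end [[46, 68, 115], [48, 88, 162], [47, 97, 184], [47, 99, 188], [45, 98, 187], [48, 99, 188], [47, 99, 187], [54, 98, 177], [71, 95, 152], [85, 91, 116], [88, 87, 91], [91, 87, 86], [94, 89, 88], [99, 94, 92]] [[33, 48, 81], [37, 66, 121], [37, 74, 141], [35, 76, 145], [36, 76, 145], [35, 75, 145], [36, 77, 145], [38, 75, 142], [41, 70, 125], [47, 61, 96], [52, 55, 67], [55, 54, 56], [54, 53, 54], [54, 54, 54]]
pad end [[46, 58, 91], [47, 79, 142], [46, 92, 174], [48, 98, 186], [47, 99, 188], [47, 99, 188], [48, 99, 188], [49, 99, 187], [57, 94, 171], [71, 86, 132], [80, 80, 93], [81, 78, 78], [81, 78, 78], [82, 78, 79]] [[35, 49, 82], [35, 66, 121], [35, 74, 141], [35, 76, 145], [36, 76, 145], [36, 76, 145], [37, 77, 146], [37, 75, 141], [42, 70, 126], [49, 62, 96], [54, 55, 67], [54, 53, 55], [53, 52, 54], [60, 58, 57]]
```

The pointer is centred and the tweezers show no tilt in the grip. I approach the hold pose in stages.

```bash
python3 -m pendant '[[[-0.3,0.4,1.5,0,0.003,-0.011,26.7],[0,0,2,0,0,0,26.7],[0,0,2,0,0,0,26.7],[0,0,1,0,0,0,26.7],[0,0,0,0,0,0,26.7]]]'
python3 - <<'E'
from h import *
a,KP=look('wrist'); o=bot.get_obs(); print(o['ee_pos'],o['tcp_rot'],o['opening'],delta([.5043,-.0122,.0385],[180,0,186.2])); print(a[314,228:248].tolist())
E
```

```text
time: 17.57
ee_pos: [0.5044, -0.0111, 0.0894]
tcp_rot: [180.0, 0.2, -174.7]
wrist_force: [-0.3, -0.1, -1.3]
opening: 0.0232
[ 0.5046 -0.0111  0.0904] [ 179.9999    0.2324 -174.6686] 0.02272874242369877 (array([ 0.0641, -0.1032,  5.187 ]), array([-0.    ,  0.0041, -0.0152]))
[[202, 191, 176], [202, 191, 177], [202, 190, 176], [189, 185, 166], [146, 165, 132], [98, 138, 84], [113, 105, 44], [156, 66, 25], [178, 35, 18], [174, 45, 20], [141, 81, 27], [89, 112, 36], [66, 133, 60], [114, 153, 105], [168, 176, 150], [195, 187, 172], [202, 191, 177], [202, 191, 177], [202, 191, 177], [202, 191, 176]]
```

```bash
python3 -m pendant '[[[0.06,-0.1,1.2,0,0.004,-0.022,26.7],[0,0,1.2,0,0,0,26.7],[0,0,1.0,0,0,0,26.7],[0,0,0,0,0,0,26.7],[0,0,0,0,0,0,26.7]]]'
python3 - <<'E'
from h import *
a,KP=look('wrist'); a=bot.camera('wrist'); o=bot.get_obs(); print(o['ee_pos'],o['tcp_rot'],o['wrist_force'],delta([.5043,-.0122,.0385],[180,0,186.2])); print(a[314,228:248].tolist())
E
```

```text
time: 18.03
ee_pos: [0.5055, -0.0125, 0.0559]
tcp_rot: [-180.0, 0.2, -173.4]
wrist_force: [0.6, -0.1, -0.2]
opening: 0.0232
[ 0.5055 -0.0124  0.0562] [-179.9687    0.1925 -173.4361] [-0.1089  0.7117 -1.6411] (array([0.1246, 0.0383, 1.7654]), array([-0.0005,  0.0034,  0.0063]))
[[213, 200, 186], [213, 201, 186], [213, 201, 186], [198, 193, 174], [150, 169, 133], [98, 140, 80], [119, 108, 41], [164, 70, 26], [189, 38, 23], [182, 46, 19], [149, 86, 30], [95, 119, 39], [70, 140, 64], [121, 163, 111], [178, 186, 158], [206, 198, 180], [213, 201, 186], [212, 200, 186], [213, 201, 186], [213, 201, 186]]
```

```bash
python3 -m pendant '[[[0.12,0.04,0.5,0,0.003,0.006,26.7],[0,0,0.5,0,0,0,26.7],[0,0,0,0,0,0,26.7],[0,0,0,0,0,0,26.7],[0,0,0,0,0,0,26.7]]]'
python3 - <<'E'
from h import *
a=bot.camera('wrist'); a=bot.camera('wrist'); o=bot.get_obs(); print(o['ee_pos'],o['tcp_rot'],o['wrist_force'],delta([.5043,-.0122,.0385],[180,0,186.2])); print(a[314,230:246].tolist())
T=tool()
for n in ('top','scene'):
    bot.camera(n)
    for t,p in {'tip_left':[-.056,-.008,-.0175],'tip_right':[-.056,.008,-.0175],'tweezers':[.094,0,-.0135]}.items():
        w=(T@[*p,1])[:3]
        print(n,t,[(np.round(m['uv'],1),round(m['confidence'],2)) for m in bot.mark_of(n,t)[:1]],'pred',proj(n,w)[0],w)
    for m in bot.mark_of(n,'mask')[:5]: print('mask',np.round(m['uv'],1),m['confidence'])
    print('mask pred',proj(n,[.56,-.0062,.038])[0])
E
```

```text
time: 18.55
ee_pos: [0.505, -0.0122, 0.0465]
tcp_rot: [-180.0, 0.1, -173.8]
wrist_force: [0.6, -0.3, -0.7]
opening: 0.0229
[ 0.5051 -0.0122  0.0466] [-179.9508    0.1367 -173.8374] [-0.0088 -0.1138  0.0794] (array([0.0804, 0.0088, 0.8109]), array([-0.0009,  0.0024, -0.0007]))
[[215, 203, 188], [201, 196, 176], [156, 176, 140], [105, 147, 89], [120, 111, 46], [167, 71, 28], [190, 37, 21], [185, 48, 24], [149, 86, 28], [96, 120, 39], [73, 143, 68], [126, 165, 117], [181, 188, 160], [209, 200, 183], [215, 203, 188], [214, 203, 188]]
top tip_left [(array([371.7, 207.1]), 0.16)] pred [262.0311 188.5762] [ 0.5616 -0.0141  0.0643]
top tip_right [] pred [255.2652 189.4414] [0.5599 0.0018 0.0642]
top tweezers [] pred [267.0735 253.2382] [ 0.4116 -0.0223  0.0599]
mask [122.7 159. ] 0.97
mask [198.4 167.8] 0.57
mask pred [258.5851 190.9619]
scene tip_left [(array([259.7, 181.7]), 0.65)] pred [256.3181 186.7334] [ 0.5616 -0.0141  0.0643]
scene tip_right [(array([254.5, 186.2]), 0.51)] pred [262.7186 187.9409] [0.5599 0.0018 0.0642]
scene tweezers [(array([278. , 158.7]), 0.46)] pred [274.9707 156.2073] [ 0.4116 -0.0223  0.0599]
mask [391.1 274.6] 0.92
mask [311.2 241.9] 0.64
mask [261.5 197.1] 0.53
mask pred [259.481  195.6506]
```

```bash
python3 - <<'E'
from h import *
a=bot.camera('scene'); g=cv2.cvtColor(a,cv2.COLOR_RGB2GRAY)
for m in bot.masks_of('scene','tweezers')[:1]: print(m['confidence'],m['extent']); p=m['pixels']; print([(y,np.where(p[y])[0][[0,-1]].tolist()) for y in range(384) if p[y].any()][-6:])
print('scene rows 176-204, cols 244-276'); 
for y in range(176,206): print(y,' '.join('%3d%s'%(v,'b' if c[2]>c[0]+25 else 'r' if c[0]>c[1]+40 else ' ') for v,c in zip(g[y,244:276],a[y,244:276].astype(int))))
E
```

```text
0.47 [252.0, 167.4, 271.5, 184.7]
[(178, [257, 269]), (179, [259, 269]), (180, [259, 268]), (181, [259, 267]), (182, [259, 259]), (183, [258, 258])]
scene rows 176-204, cols 244-276
176  91   94   92   92   91   94  108  136  162  171  170  171  167  162  158  139  108   82   93   97  100  102  103   97   66b  53b  69   81   68   35   26   31 
177  94r  95   89   91   95   94   97  111  139  153  157  165  168  170  170  147  110r 113  148  154  146  130  122  110   69b  54b  68   80   60   29   25   44 
178  93   92   96  105  114  104   95   94   98   99  117  126  137  157  150  124  103  135  167  172  171  167  148  107   65b  51b  70   76   57   30   31   59 
179  90   91   93  105  105   93   84   88   92   92   94   91   86   87   93   83r 102  137  158  166  165  162  138   96   58b  53b  71   79   57   33   40   69 
180  91   92   91   82   64   44   51   62   70   77   87   83   84   86   88   96   88   96  107  116  127  127  114   81   57   55   68   79   60   46   58   85 
181  93   93   90   74   41   16   22   30   26   39   47   46   55   81   98   98   83   85   89 
[... 3300 characters left out ...]
  73b  60   50   43   40   42   38   38   37 
202  42   49   69   81   95   99   79   74   59   60   54b  55b  57b  43b  43b  47b  54b  50b  61b  66b  74b  87b  79b  67b  62   42   38   41   43   41   38   43 
203  41   48   66   76   80   83   81   79   84   91   96  102  104   68   60   54b  57b  58b  46b  46b  43b  47b  51b  60   63   42   43   40   41   44   41   44 
204  44   43   43   51   58   61   69   71   78   84   83   86   88   80   91   95  101  104   65   58   52b  50b  54   59   54   47   44   43   36   44   44   43 
205  45   42   40   41   44   47   46   45   52   60   63   71   78   79   79   84   83   85   83   93   91   76   75   59   43   44   35   41   40   43   41   38
```

Scene pixels put the blade ends at about (256.5,188) and (263.5,188.5), within about 1 px of my prediction. That confirms a level hold over the window. I go down the last 7 mm.

```bash
python3 -m pendant '[[[0.06,0,0.4,0,0.002,0,26.7],[0,0,0.25,0,0,0,26.7],[0,0,0,0,0,0,26.7],[0,0,0,0,0,0,26.7],[0,0,0,0,0,0,26.7]]]'
python3 - <<'E'
from h import *
F=[]
for i in range(4): a=bot.camera('wrist'); o=bot.get_obs(); F.append(o['wrist_force'])
print(o['ee_pos'],o['tcp_rot'],np.mean(F,0),o['opening'],delta([.5043,-.0122,.0390],[180,0,186.2])); print(a[314,230:246].tolist())
T=tool(); print((T@[-.056,0,-.0171,1])[:3])
m=seg(a,(100,120,30),(130,255,255)); print(rect('wrist',m,.05,campose('wrist')))
a=bot.camera('top'); h=cv2.inRange(cv2.cvtColor(a,cv2.COLOR_RGB2HSV),(100,100,40),(130,255,255)); h[:,:235]=0;h[:,285:]=0;h[:170]=0;h[215:]=0
print('top blue px',h.astype(bool).sum(), rect('top',h>0,.046))
E
```

```text
time: 19.67
ee_pos: [0.5042, -0.0123, 0.039]
tcp_rot: [-180.0, -0.0, -173.8]
wrist_force: [0.4, -0.2, -0.8]
opening: 0.0233
[ 0.5043 -0.0123  0.0392] [-179.9512   -0.0044 -173.8388] [ 0.2598  0.0897 -0.399 ] 0.022728575925192944 (array([0.0019, 0.0092, 0.0202]), array([-0.0009, -0.0001, -0.0007]))
[[216, 204, 190], [203, 198, 179], [157, 178, 142], [106, 149, 90], [121, 113, 48], [168, 72, 28], [192, 37, 21], [186, 48, 23], [151, 88, 31], [97, 122, 42], [81, 145, 74], [135, 169, 123], [188, 192, 166], [212, 203, 186], [216, 205, 190], [216, 205, 190]]
[ 0.56   -0.0063  0.0563]
(array([0.5306, 0.0042]), (28.882627487182617, 7.740667343139648), 12.808599472045898)Traceback (most recent call last):
  File "<stdin>", line 8, in <module>
  File "h.py", line 25, in rect
    c=max(cs,key=cv2.contourArea)[:,0]
      ~~~^^^^^^^^^^^^^^^^^^^^^^^^
ValueError: max() iterable argument is empty
```

The pose is steady, forces are at noise level and the red pointer is centred in the green band. I hand in.

```bash
python3 -m pendant '[[[0,0,0,0,0,0,26.7],[0,0,0,0,0,0,26.7]]]'
python3 -c "
from workcell import bot
print(bot.job_done())"
```

```text
time: 20.08
ee_pos: [0.5044, -0.0123, 0.0394]
tcp_rot: [-180.0, 0.0, -173.8]
wrist_force: [0.2, -0.8, -0.4]
opening: 0.0227
the job is handed in; nothing more can be done
None
```

The job was handed in at 20.1 s: the blue plate lies on the silver one, and the arm is holding the tweezers steadily over the window.

- **Blue plate:** After I let go, the wrist picture showed it within about 1 mm of the silver plate and 0.2° of its direction. The full lit window was visible and no silver showed.
- **Tweezers:** I squeezed them to about 23 mm over the pads, and the red pointer sits in the middle of the green band. By calculation the tips are centred over the window, with the blade undersides about 6 mm above the blue plate and the blades along its long side. The wrist force was at noise level.

**Checks that failed or disagreed:**
- The first try at laying the plate touched down about 2.5 mm too far +x. I lifted it slightly, shifted it and set it down again before letting go.
- The network's tip positions in the scene camera were 3 to 8 px off my prediction. Scene pixels taken 7 mm above the final height put the blade ends within about 1 px of it, so I trusted those.
- The plates could not be checked in the final pose. The arm hid them from the top camera, and the wrist camera saw only part of the blue plate.
- The viewing limit of 12 pictures was reached after the squeeze, so everything after that was checked by numbers only.

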